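# Fetch the strainer basket out of the machine's filter bay

## Robot

A 6-joint arm with a two-finger parallel gripper is mounted at the origin on the work surface. World frame = base frame: x ahead of the robot, y to its left, z up, the work surface at z = 0. Lengths are in m, angles in rad, forces in N, time in s.
With the tool pointing down it reaches from about 0.3 to 0.875 m from the base axis. Payload 6.4 kg.
Tool frame: the origin (TCP) lies midway between the tips of the shut fingers; the grasp point (between the pads) lies 19 mm behind it; z points along the fingers, y is the direction in which the jaws open and shut (so a half turn about z gives the same grasp; the last joint's range is limited). The gripper opens to 85 mm and grips with 20 to 120 N. Pads are 22 mm wide; open, the fingers measure 114 mm over their backs; the gripper's body (76 mm by 85 mm) begins 54 mm behind the grasp point. The pads swing forward as they close: fully open they stand 13 mm farther back than shut.
Start: joints at [-1.373, 0.181, 1.607, -0, 1.354, -0.206], TCP at [0.226, -0.529, 0.231] pointing down, gripper open.
Joint ranges: [-2.99, 2.99], [-0.89, 2.07], [0.3, 2.58], [-1.14, 4.28], [0, 2.63], [-3.12, 3.12]. Speed limits (rad/s): [2.57, 2.57, 3.01, 3.14, 3.14, 3.14].

## Interface

Orientations are given as a unit quaternion [w, x, y, z].
In Python, from bench import get_obs, camera, hand_in gives the robot as it stands.
- The arm moves only by the tool drive_tool, never from a script. Its argument "deltas" is a list of rows, each a list of 2 entries, a list of its own where there are three numbers: the shift along the world's x, y, z in m, then the turn about the world's z in rad. A call has 1 to 10 rows; each row shifts and turns the pose as measured when the row begins; what a row does not reach is not made up. A row lasts 1/10 s, in which the tool goes at most 50 mm and 8.59 degrees, less where a joint would pass 70% of its speed; a pose out of reach is approached as far as the arm can. A call is refused whole if a number of a shift passes 0.05 or a number of a turn 0.15, either way. A call with a gripper value outside its range is refused whole. "gripper" is the opening, from 0 (shut) to 1 (fully open), set as the call begins (left out, the last holds). The fingers move at their own pace and stop on an object; the grip force is fixed at half the most. Time passes only in rows, so rows that do not move let the fingers close. It gives the time, the measured TCP pose, the force and the opening at its end, in the units of the state.
- get_obs(): the state, without advancing time (a new reading comes with each control period).
- camera(name): name is "side" or "top" or "wrist"; returns a dict with "frame" (420x560x3 uint8, red, green, blue), "fx", "fy", "cx", "cy" (pixels), "k1" (the pictures are not rectified: a ray, as slopes to the right and down, at radius r is drawn at 1 + k1 r^2 times it, then the intrinsics apply), "eye" and "attitude" of the camera in the world. Camera axes: x right, y down, z forward; pixel columns grow to the right and rows downward; lengths in m; the calibration is good to about 2 mm. A picture is of the moment at which its call begins. There is no depth.
- hand_in(): hands the job in, once; it reports no verdict.
The state is a dict: "time_s": time; "q": joint angles; "dq": joint speeds; "joint_efforts": joint torques, N m; "eef_pos": TCP position; "eef_rot": TCP orientation; "wrist_force": force on the tool from outside, world axes, zero at the start; "torque": the same for the moment, N m; "opening": opening from 0.0 (shut) to 1.0 (fully open).
Only numpy, scipy, OpenCV 4.12 (cv2) and the standard library are available. Lean on these libraries where they do the work, as an engineer would, in place of code of your own. Each camera call takes 0.05 s, during which the arm holds its last target.

## Task

Pull the long two-pronged picker out from under the console, lay it flat on the deck, let go, and take it again by its black handle so that it reaches far enough. With it, lift the strainer basket by its bail over the sill and out of the narrow bay, carry it steadily and upright, and set it down gently in the grey drip tray. Then lay the picker flat on the bare deck, clear of tray and basket, leaving the loose things by the work where they are.

Things in the scene. Friction and masses are not known exactly. Their poses are not given: they have to be found in the camera images.
- console: Fixed stainless operator console, footprint 170 (x) x 260 (y) mm, sloping top 105 to 155 mm high. Origin: centre of its footprint on the deck; x points out of the slot's mouth. A slot 70 wide (centred on y = 0) and 50 high runs under it on the deck, open at x = +85, closed at x = -65; the picker's handle is parked in it.
- slot_mouth (a point): Middle of the lower edge of the console's slot mouth, on the deck. Same axes as the console: out of the slot is +x.
- picker: Loose picker, 320 mm long, about 150 g, lying flat, handle in the slot, shaft and fork sticking out. Origin: underside of the handle's middle; x along it to the fork, z up. Black handle 100 (x) x 18 (y) x 34 (z), x = -50 to 50. Balance point about x = 80. Once out of the slot it can be gripped by the handle from above.
- picker_fork (a point): Point between the prongs, picker x = 250, height 17 mm: the bail's bar hangs here. Cross plate at x = 225 to 231, 26 wide x 12 tall; from it two round prongs 6 mm thick, 20 apart (26 over all), centre line at height 17, run to x = 266 and turn up; tips end about 12 mm above the prongs' centre line. Axes as the picker.
- bay: Fixed narrow stainless filter bay, outside 220 (x) x 100 (y) x 136 (z) mm. Origin: centre of its footprint on the deck; x points into the depth; open mouth at x = -110, closed back at x = +106. Inside 92 wide; floor plate 6 thick; roof of thin bars across (30 apart, underside 130 above the deck), the basket seen through them.
- bay_mouth (a point): Middle of the bay's mouth at deck level; axes as the bay (x into the depth). A sill 4 mm thick across the mouth stands 16 mm above the deck (10 above the floor plate).
- basket: Loose bare-metal strainer basket, open box 48 (x) x 60 (y) x 38 (z) mm with small holes, about 90 g, with a fixed upright bail of 6 mm round bar, legs at y = +-28.5 (51 clear between them). Origin: centre of its underside, z up. It stands on the bay's floor 110 to 150 mm in from the mouth, bail across the bay.
- basket_bar (a point): Middle of the bail's straight level bar: centre 76 mm above the basket's underside, bar's underside at 73; y runs along the bar.
- tray: Fixed shallow grey drip tray, 120 x 120 mm outside, 14 mm high, walls 4 mm, inner floor 4 mm above the deck. Origin: centre of its footprint on the deck. Stands beside the bay.
- ferrule: Bystander: loose steel pipe ferrule, 50 mm across, 55 mm tall, upright. Origin: centre of its underside.
- grease_jar: Bystander: white jar with black cap, 56 mm across, 60 mm tall. Origin: centre of its underside.
- spanner: Bystander: steel spanner 160 mm long lying on the deck. Origin: at its middle on the underside.
- picker_shaft (a point): Point on the picker's steel shaft at x = 140, height 17 mm. Shaft 8 mm wide, 14 tall, centre line 17 above the underside, x = 50 to 225. A heel 8 x 20 mm under it at x = 170 reaches down level with the handle's underside and props it. Axes as the picker.
Things that resemble listed ones, but are neither listed nor needed, are in the scene too. Leave any green, red or yellow look-alike of the basket alone.

How it is judged:
By the outcome, as a careful person would: the job done as asked, in the order asked, and still so for the second after the job is handed in, with the robot touching nothing.
It also fails if it takes over 72 s, if anything falls off the work surface, if the arm or the gripper's body presses on something with over 40 N, if the wrist force passes 120 N, or if a joint passes its speed limit or range.

## Working session

There is one attempt and no reset: what is moved stays moved. The work goes in short steps, Python scripts to look and compute and a tool call to move; the robot and the scene stay as the last step left them, time stands still between calls to the robot, and variables do not carry over. Pictures are saved under pics/ and viewed, and the job is handed in when it is done.

Besides the shell and the picture viewer there is one more tool, called after "Request:" as name([rows], argument=value, ...), one row to a line, values as JSON. drive_tool: Moves the arm, as the interface text tells. Its arguments: {"type":"object","properties":{"deltas":{"type":"array","items":{"type":"array"}},"gripper":{"type":"number"}},"required":["deltas"]}

```bash
ls; mkdir -p pics
python3 - <<'E'
from bench import get_obs,camera
import cv2
o=get_obs();print({k:o[k] for k in o})
for n in ["side","top","wrist"]:
    c=camera(n);cv2.imwrite(f"pics/{n}0.png",c["frame"][:,:,::-1]);print(n,{k:v for k,v in c.items() if k!="frame"})
E
```

```text
pics
{'time_s': 0.0, 'q': array([-1.37331026e+00,  1.81536253e-01,  1.60798967e+00, -3.56720401e-06,
        1.35378260e+00, -2.06275698e-01]), 'dq': array([ 3.43603034e-04,  2.74630534e-04,  7.12662008e-05,  1.61254340e-04,
       -4.24834379e-04,  2.90980690e-04]), 'joint_efforts': array([ 1.45247359e-03, -4.44860029e+01, -3.51342881e+01, -2.33672263e-04,
        9.02995351e-03, -5.11188915e-06]), 'eef_pos': array([ 0.22582633, -0.52821334,  0.2303957 ]), 'eef_rot': array([-8.57931047e-04,  9.79690733e-01,  2.00512673e-01,  2.02901797e-06]), 'wrist_force': array([ 0.38596921,  0.38821943, -0.11383279]), 'torque': array([-0.00720337, -0.00072957, -0.04810473]), 'opening': 0.9963506900972446}
side {'fx': 530.4673791994056, 'fy': 530.4673791994056, 'cx': 285.32356029902166, 'cy': 213.12140026216207, 'k1': -0.13757467609382693, 'eye': array([0.49190119, 0.94793217, 1.06802098]), 'attitude': array([ 0.02367719, -0.06113774,  0.92949916, -0.36295025])}
top {'fx': 491.4456082998682, 'fy': 491.4456082998682, 'cx': 279.35327930700515, 'cy': 200.31280231284933, 'k1': -0.03491310297919304, 'eye': array([0.42146803, 0.04257874, 1.25727152]), 'attitude': array([ 0.04758542, -0.70304346,  0.70770893, -0.0511233 ])}
wrist {'fx': 373.5068004412432, 'fy': 373.5068004412432, 'cx': 276.2404649920554, 'cy': 220.65282752697243, 'k1': -0.04514820209141629, 'eye': array([ 0.29069393, -0.50081538,  0.37414525]), 'attitude': array([ 0.11427691,  0.82695947, -0.54524764, -0.0760515 ])}
```

View pics/side0.png

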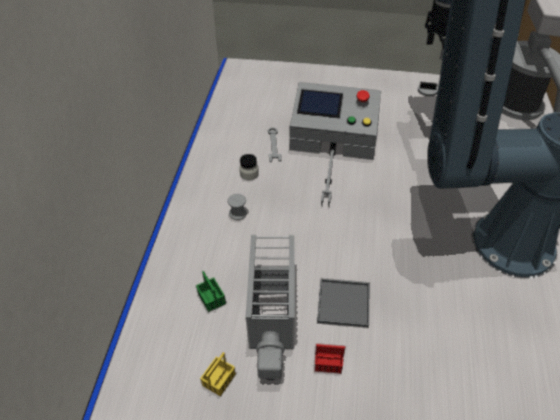

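View pics/top0.png

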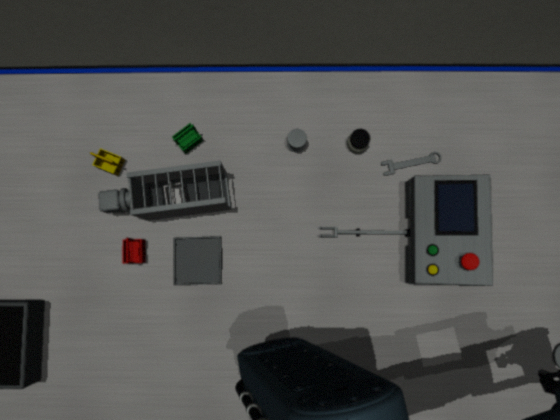

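View pics/wrist0.png

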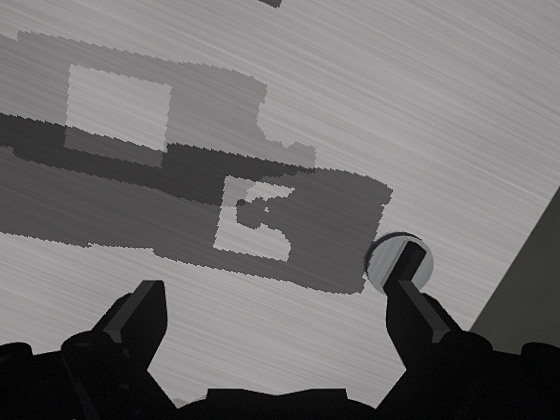

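The top view shows the picker at (320–408, 232), the console at (450, 230), the bay at (180, 190) with its mouth at the right (235, 190), and the tray at (198, 260). It also shows the ferrule (297, 140), the jar (358, 140), the spanner (410, 163), and the red, green and yellow look-alike baskets. I'll enlarge these and set up projection helpers.

```bash
cat > h.py <<'E'
import numpy as np,cv2
from scipy.spatial.transform import Rotation as R
from bench import get_obs,camera
def rot(q): return R.from_quat([q[1],q[2],q[3],q[0]]).as_matrix()
def ray(c,u,v):
    K=np.array([[c["fx"],0,c["cx"]],[0,c["fy"],c["cy"]],[0,0,1]])
    p=cv2.undistortPoints(np.array([[[u,v]]],float),K,np.array([c["k1"],0,0,0.]))[0,0]
    return rot(c["attitude"])@np.array([p[0],p[1],1])
def at(c,u,v,z):
    d=ray(c,u,v);return c["eye"]+d*(z-c["eye"][2])/d[2]
def px(c,P):
    p=rot(c["attitude"]).T@(np.array(P)-c["eye"]);x,y=p[:2]/p[2];s=1+c["k1"]*(x*x+y*y)
    return np.array([c["fx"]*x*s+c["cx"],c["fy"]*y*s+c["cy"]])
def crop(c,name,x0,y0,x1,y1,f):
    im=cv2.resize(np.ascontiguousarray(c["frame"][y0:y1,x0:x1,::-1]),None,fx=f,fy=f,interpolation=cv2.INTER_CUBIC)
    for x in range((x0+9)//10*10,x1,10): cv2.putText(im,str(x),((x-x0)*f,8),0,.3,(0,0,255));cv2.line(im,((x-x0)*f,10),((x-x0)*f,16),(0,0,255))
    for y in range((y0+9)//10*10,y1,10): cv2.putText(im,str(y),(0,(y-y0)*f+3),0,.3,(0,0,255));cv2.line(im,(20,(y-y0)*f),(26,(y-y0)*f),(0,0,255))
    cv2.imwrite(f"pics/{name}.png",im)
E
python3 - <<'E'
from h import *
import pickle
c=camera("top");s=camera("side");pickle.dump((c,s),open("c0.pkl","wb"))
crop(c,"t1",90,150,250,290,5);crop(c,"t2",310,160,500,290,4)
crop(s,"s1",235,225,385,355,5);crop(s,"s2",265,70,395,220,4)
for n,u,v,z in [("shaft mid",380,233,.017),("forktip",320,232,.017),("tray",198,260,.014)]: print(n,at(c,u,v,z))
E
```

```text
shaft mid [ 0.51070128 -0.21844369  0.017     ]
forktip [ 0.51433592 -0.06642608  0.017     ]
tray [0.4460662  0.24127358 0.014     ]
```

View pics/t1.png

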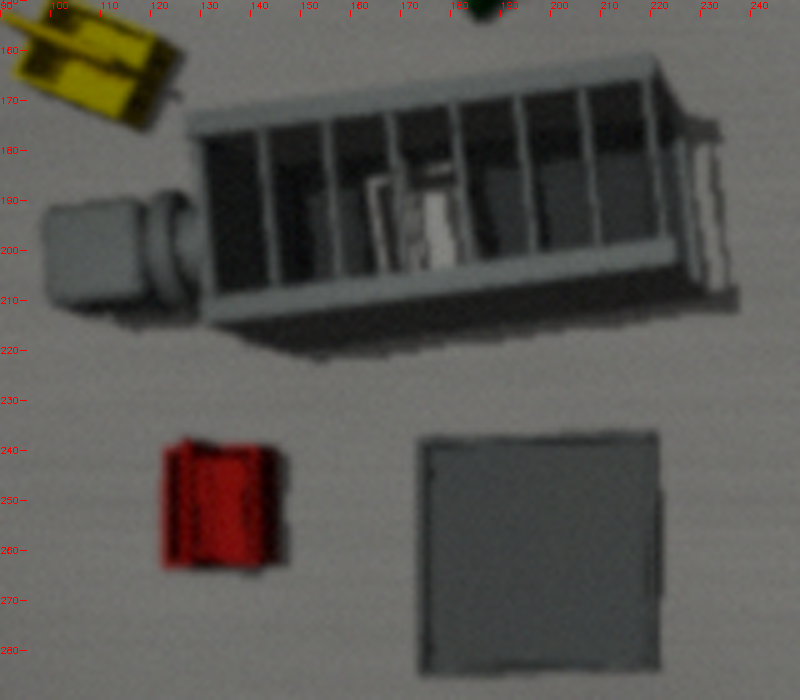

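View pics/t2.png

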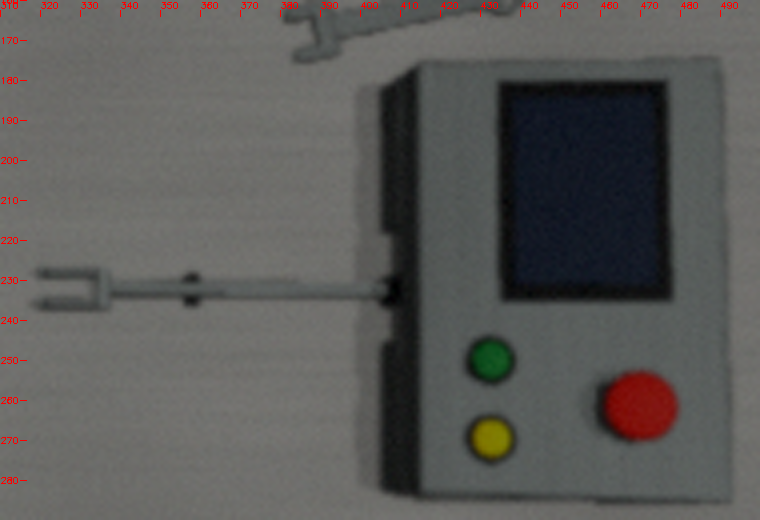

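View pics/s1.png

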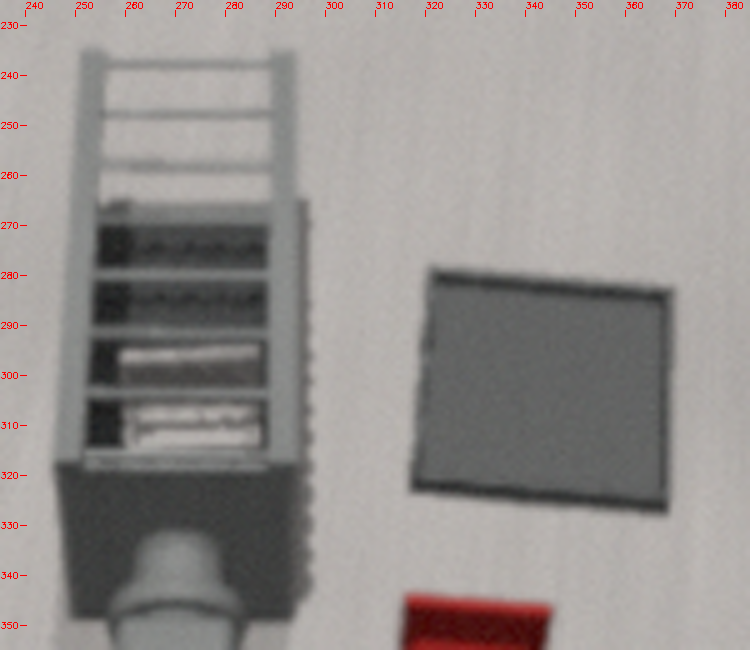

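View pics/s2.png

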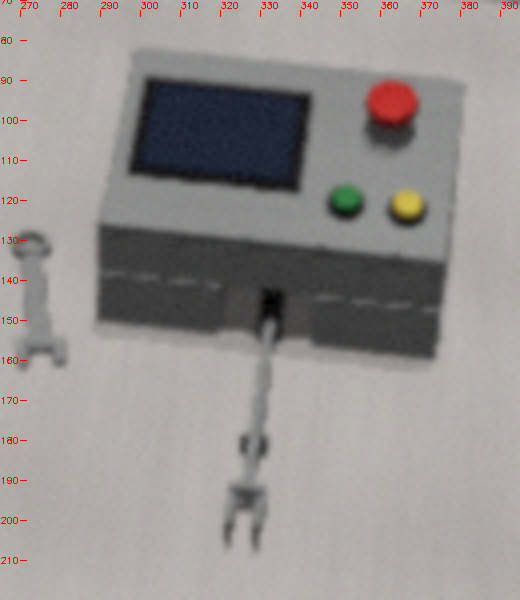

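Run:
```python
from h import *
import pickle
c,s=pickle.load(open("c0.pkl","rb"))
np.set_printoptions(precision=4,suppress=True)
def P(n,cam,u,v,z): print(n,at(cam,u,v,z))
P("plate",c,334.5,232.5,.02);P("tipU",c,319.5,228,.029);P("tipL",c,319,236.5,.029);P("heel",c,357.5,232,.02);P("handlefront",c,404,233,.03); P("sh400",c,400,232.7,.024)
P("plate s",s,326,194,.02);P("heel s",s,328,181,.02);P("sh s",s,332,151,.024)
P("tips s",s,322,206,.029);P("tips s",s,328,206,.029) if 0 else 0
for n,u,v in [("bay FL",128,172),("bay ML",220.5,160.5),("bay BR",131,214.5),("bay MR",225,202)]: P(n,c,u,v,.136)
for n,u,v in [("bay s backL",245.5,317.5),("bs mouthL",251,235),("bs mouthR",294,235),("bs backR",294.5,317)]: P(n,s,u,v,.136)
P("bar T a",c,164,186,.082);P("bar T b",c,167.5,204,.082)
P("bar S a",s,259,296,.082);P("bar S b",s,286,294,.082)
for u,v in [(173,238),(221,236),(221.5,284.5),(173.5,285)]:P("tray",c,u,v,.014)
for u,v in [(321,279),(369,283),(367.5,327),(317.5,323)]:P("tray s",s,u,v,.014)
for u,v in [(405,182),(404,281)]:P("console front bottom",c,u,v,0)
for n,u,v,z in [("ferr",297,138,.055),("jar",359,138,.06),("spA",384,168,.004),("spB",436,157,.004)]:P(n,c,u,v,z)
P("sill",c,231,178,.0);P("sill",c,236,210,.0)
```

```text
plate [ 0.5126 -0.1027  0.02  ]
tipU [ 0.5235 -0.0643  0.029 ]
tipL [ 0.5022 -0.0627  0.029 ]
heel [ 0.5134 -0.1609  0.02  ]
handlefront [ 0.5093 -0.2761  0.03  ]
sh400 [ 0.5106 -0.2676  0.024 ]
plate s [ 0.5152 -0.096   0.02  ]
heel s [ 0.5136 -0.1488  0.02  ]
sh s [ 0.5114 -0.2763  0.024 ]
tips s [ 0.5221 -0.0401  0.029 ]
bay FL [0.6479 0.3882 0.136 ]
bay ML [0.6737 0.1729 0.136 ]
bay BR [0.5483 0.3777 0.136 ]
bay MR [0.576  0.1616 0.136 ]
bay s backL [0.6464 0.3932 0.136 ]
bs mouthL [0.6733 0.1748 0.136 ]
bs mouthR [0.5752 0.1618 0.136 ]
bs backR [0.5479 0.3788 0.136 ]
bar T a [0.6236 0.3158 0.082 ]
bar T b [0.5794 0.3062 0.082 ]
bar S a [0.6356 0.3025 0.082 ]
bar S b [0.5769 0.2893 0.082 ]
tray [0.5017 0.3054 0.014 ]
tray [0.5061 0.184  0.014 ]
tray [0.3849 0.1817 0.014 ]
tray [0.3843 0.3017 0.014 ]
tray s [0.5041 0.1895 0.014 ]
tray s [0.3875 0.1866 0.014 ]
tray s [0.3872 0.3097 0.014 ]
tray s [0.5012 0.3133 0.014 ]
console front bottom [ 0.6444 -0.2922  0.    ]
console front bottom [ 0.3896 -0.279   0.    ]
ferr [ 0.7486 -0.0096  0.055 ]
jar [ 0.7465 -0.1651  0.06  ]
spA [ 0.681  -0.2377  0.004 ]
spB [ 0.7098 -0.3758  0.004 ]
sill [0.6576 0.161  0.    ]
sill [0.5738 0.1475 0.    ]
```

Request:
drive_tool([
  [[0.028, 0.031, 0.0], 0.115],
  [[0.028, 0.031, 0.0], 0.115],
  [[0.028, 0.031, 0.0], 0.115],
  [[0.028, 0.031, 0.0], 0.115],
  [[0.028, 0.031, 0.0], 0.115],
  [[0.028, 0.031, 0.0], 0.115],
  [[0.028, 0.031, 0.0], 0.115],
  [[0.028, 0.031, 0.0], 0.115],
  [[0.028, 0.031, 0.0], 0.115],
  [[0.028, 0.031, 0.0], 0.115],
], gripper=0.6)

```text
time_s: 1.25
eef_pos: [0.5102, -0.2097, 0.2304]
eef_rot: [0.001, 0.701, 0.713, -0.0]
wrist_force: [-0.4, -0.8, -0.5]
opening: 0.602
```

Run:
```python
from h import *
c=camera("wrist");print(c["eye"],c["attitude"],get_obs()["eef_pos"])
cv2.imwrite("pics/w1.png",c["frame"][:,:,::-1])
for P in [(0.509,-.276,.034),(.5112,-.216,.024),(.5126,-.1027,.02),(.5235,-.0643,.029)]: print(P,px(c,P))
import pickle;pickle.dump(c,open("w1.pkl","wb"))
```

```text
[ 0.5099998  -0.13976602  0.37394251] [0.13863981 0.99029895 0.00909531 0.00206376] [ 0.51345959 -0.20473155  0.23051147]
(0.509, -0.276, 0.034) [272.0755122  259.18707489]
(0.5112, -0.216, 0.024) [275.4414363  196.83968686]
(0.5126, -0.1027, 0.02) [279.31132258  71.53046086]
(0.5235, -0.0643, 0.029) [293.25827532  22.6939069 ]
```

View pics/w1.png

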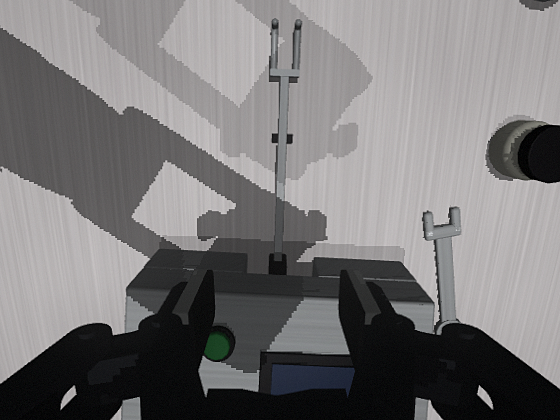

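Things that could be mistaken:
- **Picker:** top (320–408, 232), with the black handle in the slot. The spanner at (410, 163) has no handle, so it isn't the one.
- **Basket:** the bare-metal one inside the bay at top (165–180, 195). The red (134, 250), green (188, 137) and yellow (107, 160) ones are look-alikes.

The wrist close view confirms the picker: tips at (275, 22) and (299, 22), plate (284, 75), heel (282, 138), handle front (278, 257).

Run:
```python
from h import *
import pickle
c=pickle.load(open("w1.pkl","rb"))
for n,u,v,z in [("tipL",275,22,.029),("tipR",299,22,.029),("plate",284.3,70,.023),("heel",282,137,.022),("shaft200",280,200,.024),("hand",278,255,.034),("slotL",247,275,.05),("slotR",313,275,.05)]:print(n,at(c,u,v,z).round(4))
print(get_obs()["eef_pos"],get_obs()["eef_rot"])
```

```text
tipL [ 0.5081 -0.0641  0.029 ]
tipR [ 0.5283 -0.0637  0.029 ]
plate [ 0.517  -0.1017  0.023 ]
heel [ 0.5162 -0.1599  0.022 ]
shaft200 [ 0.5156 -0.219   0.024 ]
hand [ 0.5147 -0.2715  0.034 ]
slotL [ 0.4857 -0.286   0.05  ]
slotR [ 0.5479 -0.2849  0.05  ]
[ 0.51345959 -0.20473155  0.23051147] [0.00073266 0.69743372 0.71664674 0.00176619]
```

Request:
drive_tool([
  [[0.002, -0.007, -0.03], -0.045],
  [[0, 0, -0.035], 0],
  [[0, 0, -0.035], 0],
  [[0, 0, -0.035], 0],
  [[0, 0, -0.03], 0],
  [[0, 0, -0.025], 0],
  [[0, 0, -0.015], 0],
  [[0, 0, -0.008], 0],
])

```text
time_s: 2.1
eef_pos: [0.5179, -0.2092, 0.0125]
eef_rot: [0.004, 0.712, 0.702, 0.003]
wrist_force: [-0.3, 0.1, 0.7]
opening: 0.599
```

Request:
drive_tool([
  [[-0.002, 0, -0.006], 0],
  [[0, 0, -0.001], 0],
  [[0, 0, 0], 0],
])

```text
time_s: 2.4
eef_pos: [0.5154, -0.2094, 0.0049]
eef_rot: [0.004, 0.712, 0.702, 0.002]
wrist_force: [0.8, -1.2, 0.0]
opening: 0.602
```

Run:
```python
from h import *
o=get_obs();print(o["eef_pos"],o["wrist_force"])
c=camera("wrist");cv2.imwrite("pics/w2.png",c["frame"][:,:,::-1])
```

```text
[ 0.51541395 -0.20941496  0.0048577 ] [ 0.8345375  -1.17287799  0.03010063]
```

View pics/w2.png

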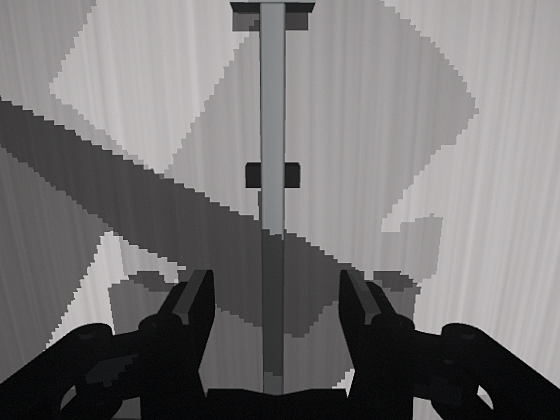

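The shaft (273, 300) lies between the fingers. I'll close on it.

Request:
drive_tool([
  [[0, 0, 0], 0],
  [[0, 0, 0], 0],
  [[0, 0, 0], 0],
  [[0, 0, 0], 0],
  [[0, 0, 0], 0],
  [[0, 0, 0], 0],
], gripper=0.0)

```text
time_s: 3.05
eef_pos: [0.5172, -0.2105, 0.0077]
eef_rot: [0.006, 0.712, 0.702, 0.003]
wrist_force: [0.3, 0.3, -1.0]
opening: 0.074
```

Request:
drive_tool([
  [[0, 0, 0.004], 0],
  [[0, 0.012, 0.003], 0],
  [[0, 0.025, 0], 0],
  [[0, 0.025, 0], 0],
  [[0, 0.025, 0], 0],
  [[0, 0.025, 0], 0],
  [[0, 0.025, 0], 0],
  [[0, 0.025, 0], 0],
  [[0, 0.02, 0], 0],
  [[0, 0.01, 0], 0],
])

```text
time_s: 4.05
eef_pos: [0.5143, -0.0065, 0.0163]
eef_rot: [0.005, 0.713, 0.701, 0.003]
wrist_force: [-0.0, -0.4, -1.1]
opening: 0.076
```

Run:
```python
from h import *
o=get_obs();print(o["eef_pos"],o["wrist_force"],o["torque"],o["opening"])
c=camera("side");crop(c,"s3",240,60,400,220,4)
```

```text
[ 0.51430683 -0.006528    0.01626948] [-0.01635246 -0.38795819 -1.06256098] [0.15138416 0.03847087 0.010197  ] 0.07552989602860824
```

View pics/s3.png

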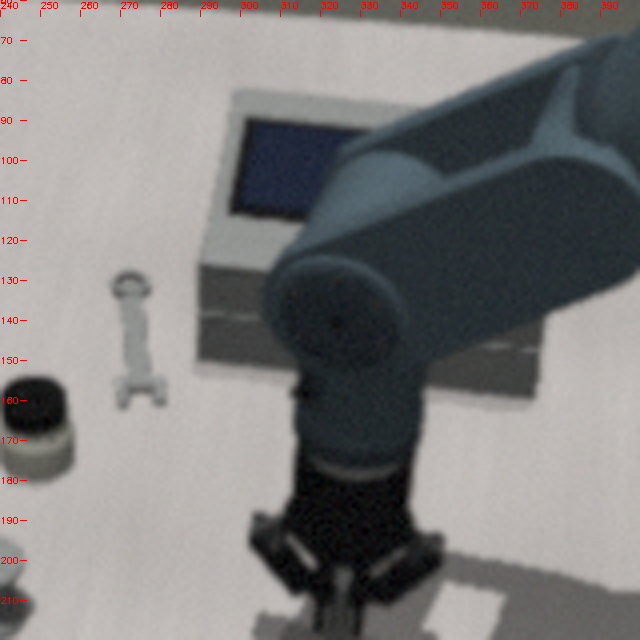

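Request:
drive_tool([
  [[0, 0, -0.004], 0],
  [[0, 0, -0.003], 0],
  [[0, 0, -0.002], 0],
  [[0, 0, 0], 0],
  [[0, 0, 0], 0],
])

```text
time_s: 4.6
eef_pos: [0.5153, -0.0077, 0.0075]
eef_rot: [0.006, 0.714, 0.7, 0.004]
wrist_force: [-0.4, 0.3, -0.1]
opening: 0.072
```

Flat on the deck. Now open slightly, then rise.

Request:
drive_tool([
  [[0, 0, 0], 0],
  [[0, 0, 0], 0],
  [[0, 0, 0], 0],
  [[0, 0, 0], 0],
  [[0, 0, 0], 0],
  [[0, 0, 0.03], 0],
  [[0, -0.02, 0.04], 0],
  [[0, -0.03, 0.04], 0],
  [[0, -0.03, 0.03], 0],
  [[0, 0, 0], 0],
], gripper=0.6)

```text
time_s: 5.6
eef_pos: [0.5129, -0.0907, 0.151]
eef_rot: [0.005, 0.713, 0.701, 0.002]
wrist_force: [1.2, 0.9, -0.1]
opening: 0.6
```

Run:
```python
from h import *
import pickle
o=get_obs();print(o["eef_pos"],o["eef_rot"],o["wrist_force"])
c=camera("wrist");cv2.imwrite("pics/w3.png",c["frame"][:,:,::-1]);pickle.dump(c,open("w3.pkl","wb"))
```

```text
[ 0.51287176 -0.09072815  0.1510151 ] [0.00464871 0.71332041 0.7008195  0.00209732] [ 1.15332646  0.89101097 -0.12998827]
```

View pics/w3.png

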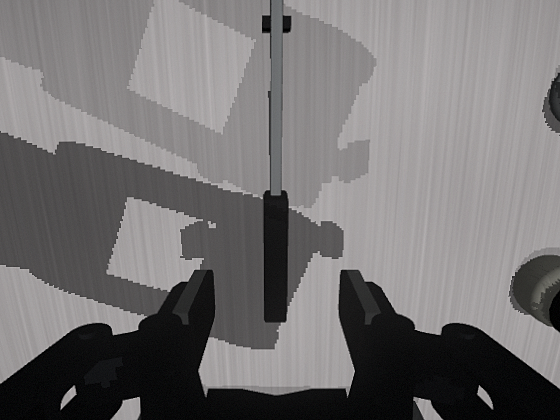

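The handle is out and lies flat, from (276, 193) to (276, 320).

Run:
```python
from h import *
import pickle
c=pickle.load(open("w3.pkl","rb"))
for n,u,v,z in [("hf",276,193,.034),("hr",275.5,320,.034),("heel",276.5,20,.02)]:print(n,at(c,u,v,z).round(4))
```

```text
hf [ 0.5155 -0.075   0.034 ]
hr [ 0.5134 -0.177   0.034 ]
heel [0.518  0.0404 0.02  ]
```

Request:
drive_tool([
  [[0.002, -0.013, -0.03], 0],
  [[0, -0.013, -0.035], 0],
  [[0, 0, -0.03], 0],
  [[0, 0, -0.025], 0],
  [[0, 0, -0.015], 0],
  [[0, 0, -0.008], 0],
  [[0, 0, 0], 0],
])

```text
time_s: 6.35
eef_pos: [0.5096, -0.1093, -0.0033]
eef_rot: [-0.0, 0.712, 0.702, 0.001]
wrist_force: [-5.9, -3.1, 28.8]
opening: 0.601
```

Request:
drive_tool([
  [[0.003, -0.004, 0.006], 0],
  [[0.002, -0.003, 0.001], 0],
  [[0, 0, 0], 0],
])

```text
time_s: 6.65
eef_pos: [0.5143, -0.1147, 0.0031]
eef_rot: [-0.001, 0.712, 0.703, 0.001]
wrist_force: [0.2, 0.1, 0.8]
opening: 0.6
```

Run:
```python
from h import *
o=get_obs();print(o["eef_pos"],o["eef_rot"],o["wrist_force"],o["torque"])
c=camera("wrist");cv2.imwrite("pics/w4.png",c["frame"][:,:,::-1])
```

```text
[ 0.51431893 -0.11474266  0.00314982] [-0.00105676  0.71162673  0.70255641  0.00087546] [0.24003349 0.08380973 0.78369387] [-0.02321977  0.04708755  0.01415584]
```

View pics/w4.png

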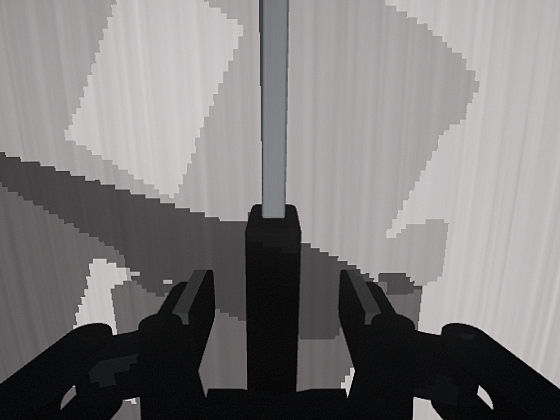

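Request:
drive_tool([
  [[0, 0, 0], 0],
  [[0, 0, 0], 0],
  [[0, 0, 0], 0],
  [[0, 0, 0], 0],
  [[0, 0, 0], 0],
  [[0, 0, 0], 0],
], gripper=0.0)

```text
time_s: 7.3
eef_pos: [0.5136, -0.1139, 0.0025]
eef_rot: [-0.002, 0.712, 0.703, 0.001]
wrist_force: [0.2, -0.5, 1.0]
opening: 0.2
```

Request:
drive_tool([
  [[0, 0, 0.01], 0],
  [[0, -0.01, 0.015], 0],
  [[0, -0.02, 0.015], 0],
  [[0.02, 0, 0], 0.02],
  [[0.025, 0, 0], 0.025],
  [[0.025, 0, 0], 0.025],
  [[0.025, 0, 0], 0.025],
  [[0.025, 0, 0], 0.025],
  [[0.02, 0, 0], 0.01],
  [[0.005, 0, 0], 0],
])

```text
time_s: 8.3
eef_pos: [0.659, -0.1432, 0.0464]
eef_rot: [-0.005, 0.663, 0.749, -0.001]
wrist_force: [-0.2, 0.1, -1.9]
opening: 0.197
```

Run:
```python
from h import *
import pickle
o=get_obs();print(o["eef_pos"],o["eef_rot"],o["wrist_force"],o["torque"],o["opening"])
c=camera("top");s=camera("side");pickle.dump((c,s),open("c5.pkl","wb"))
crop(c,"t5",125,150,325,270,4);crop(s,"s5",220,160,360,320,4)
```

```text
[ 0.65901631 -0.14315161  0.04636743] [-0.00522824  0.66261933  0.74893712 -0.00121845] [-0.17497003  0.13711056 -1.91218946] [-0.09677733 -0.03580345 -0.05323967] 0.19685629474420338
```

View pics/t5.png

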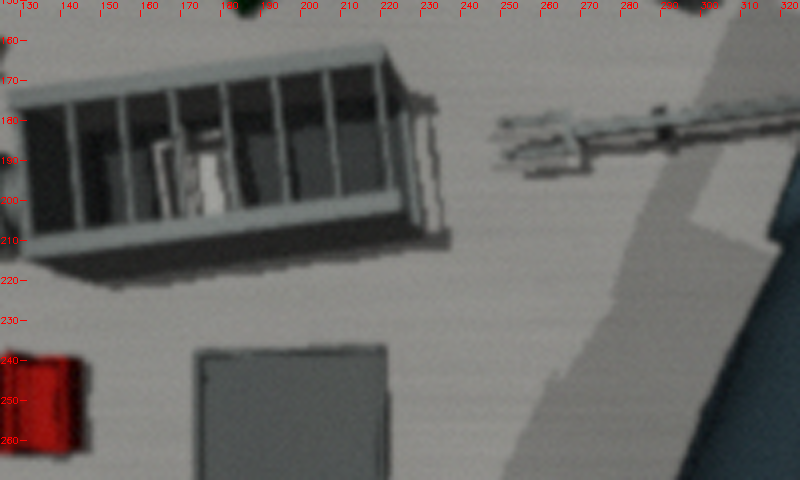

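View pics/s5.png

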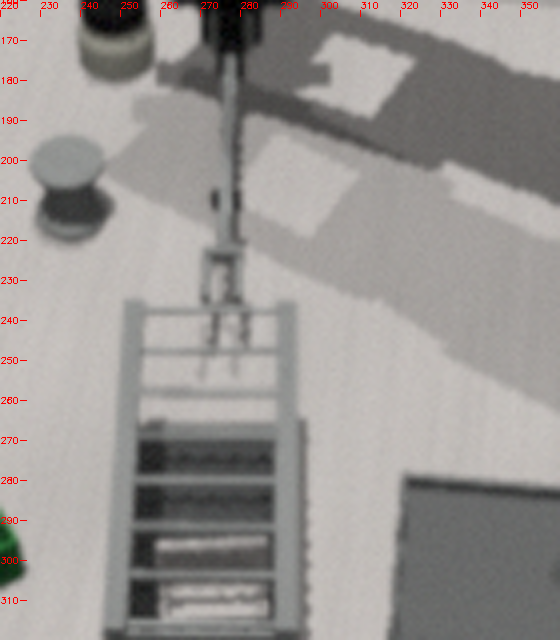

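```bash
cat >> h.py <<'E'
def wire(im,c,segs,f,x0,y0,col):
    for a,b in segs:
        p=(px(c,a)-[x0,y0])*f+f/2;q=(px(c,b)-[x0,y0])*f+f/2
        cv2.line(im,tuple(int(t) for t in p),tuple(int(t) for t in q),col,1)
def boxsegs(org,ang,pts):
    ca,sa=np.cos(ang),np.sin(ang)
    T=lambda p:np.array([org[0]+ca*p[0]-sa*p[1],org[1]+sa*p[0]+ca*p[1],org[2]+p[2]])
    return [(T(a),T(b)) for a,b in pts]
def rect(x0,x1,y0,y1,z): 
    p=[(x0,y0,z),(x1,y0,z),(x1,y1,z),(x0,y1,z)];return [(p[i],p[(i+1)%4]) for i in range(4)]
BASK=rect(-.024,.024,-.03,.03,0)+rect(-.024,.024,-.03,.03,.038)+[((0,-.0285,.038),(0,-.0285,.076)),((0,-.0285,.076),(0,.0285,.076)),((0,.0285,.038),(0,.0285,.076))]
BAY=rect(-.11,.11,-.05,.05,.136)+rect(-.11,.11,-.05,.05,0)
PICK=rect(.225,.231,-.013,.013,.023)+[((.05,0,.024),(.225,0,.024)),((.231,.01,.02),(.266,.01,.02)),((.231,-.01,.02),(.266,-.01,.02)),((.266,-.01,.017),(.266,-.01,.029)),((.266,.01,.017),(.266,.01,.029))]
def show(c,name,x0,y0,x1,y1,f,sets):
    im=cv2.resize(np.ascontiguousarray(c["frame"][y0:y1,x0:x1,::-1]),None,fx=f,fy=f,interpolation=cv2.INTER_CUBIC)
    for s,col in sets: wire(im,c,s,f,x0,y0,col)
    cv2.imwrite(f"pics/{name}.png",im)
E
python3 - <<'E'
from h import *
import pickle
c,s=pickle.load(open("c5.pkl","rb"))
a=np.radians(97);d=np.array([np.cos(a),np.sin(a)])
m=np.array([.6245,.1675]);ctr=m+.11*d
b=m+.135*d
tcp=np.array([.659,-.1432]);o=tcp-.013*d
S=[(boxsegs((*ctr,0),a,BAY),(0,255,0)),(boxsegs((*b,.006),a,BASK),(0,0,255)),(boxsegs((*o,.044),a,PICK),(255,255,0))]
show(c,"t6",125,150,285,250,5,S);show(s,"s6",235,200,315,320,5,S)
E
```

```text
(no output)
```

View pics/t6.png

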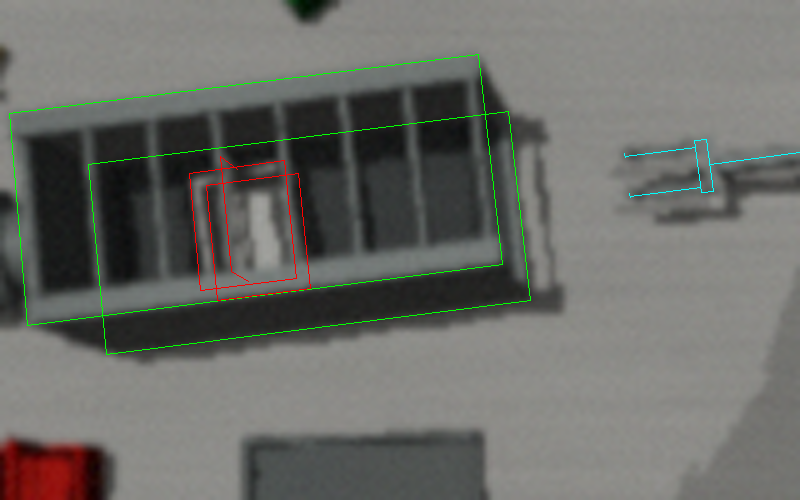

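View pics/s6.png

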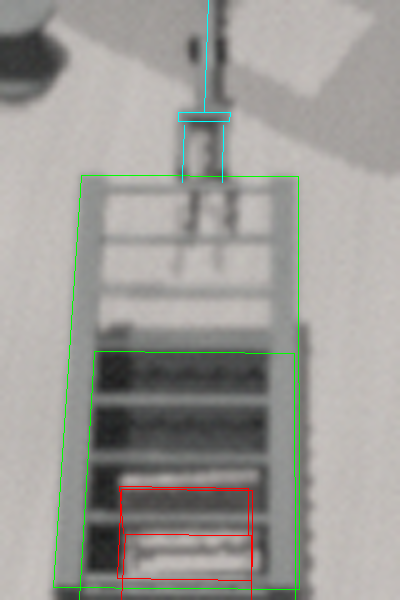

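Run:
```python
from h import *
import pickle
c,s=pickle.load(open("c5.pkl","rb"))
a=np.radians(97);d=np.array([np.cos(a),np.sin(a)])
tcp=np.array([.659,-.1432]);o=tcp-.013*d
P=boxsegs((*o,.044),a,PICK)
B=boxsegs((.6057,.296,.006),np.radians(100),BASK)
def st(c,x0,y0,x1,y1,f,S):
    show(c,"a",x0,y0,x1,y1,f,S);show(c,"b",x0,y0,x1,y1,f,[]);return cv2.vconcat([cv2.imread("pics/a.png"),cv2.imread("pics/b.png")])
cv2.imwrite("pics/t7.png",st(c,240,165,300,195,10,[(P,(255,255,0))]))
A=st(s,255,215,295,250,8,[(P,(255,255,0))]);A2=st(s,250,285,295,320,8,[(B,(0,0,255))])
cv2.imwrite("pics/s7.png",cv2.hconcat([A,A2]))
cv2.imwrite("pics/t8.png",st(c,150,170,210,212,7,[(B,(0,0,255))]))
```

```text
(no output)
```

View pics/t7.png

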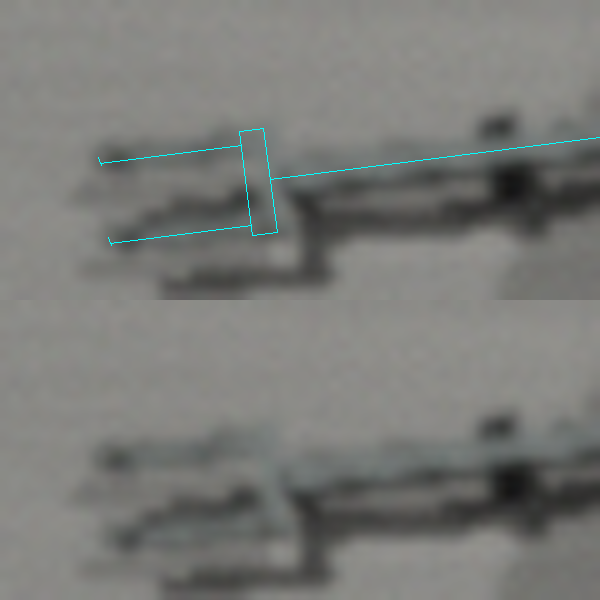

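View pics/s7.png

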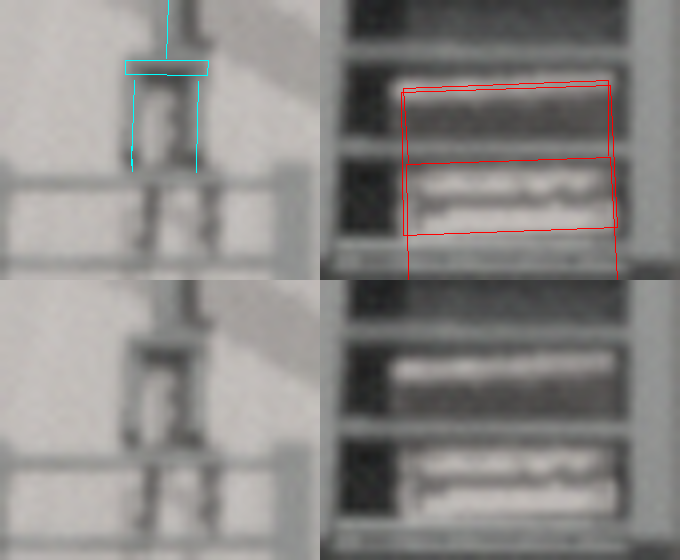

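View pics/t8.png

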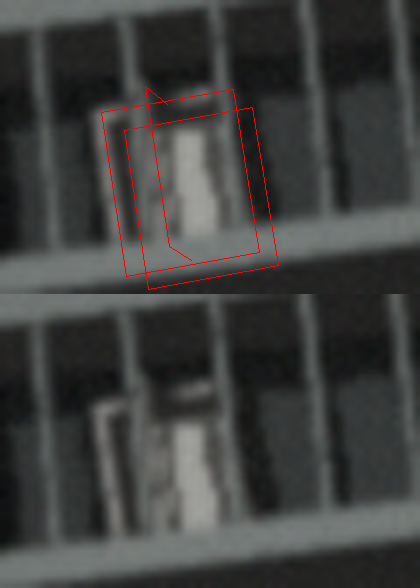

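Request:
drive_tool([
  [[-0.0024, 0.02, -0.001], 0],
  [[-0.0024, 0.02, -0.001], 0],
  [[-0.0024, 0.02, -0.001], 0],
  [[-0.0024, 0.02, -0.001], 0],
  [[-0.0024, 0.02, -0.001], 0],
  [[-0.0024, 0.02, 0], 0],
  [[-0.0012, 0.01, 0], 0],
])

```text
time_s: 9.1
eef_pos: [0.6328, -0.0014, 0.0396]
eef_rot: [-0.009, 0.663, 0.748, -0.003]
wrist_force: [-0.1, -0.3, -1.8]
opening: 0.199
```

```bash
cat > v.py <<'E'
from h import *
import sys,pickle
n=sys.argv[1]
o=get_obs();p=o["eef_pos"];q=o["eef_rot"];a=2*np.arctan2(q[2],q[1]);print(o["time_s"],p.round(4),q.round(4),np.degrees(a).round(2),o["wrist_force"].round(2),o["torque"].round(3),o["opening"])
d=np.array([np.cos(a),np.sin(a)]);og=p[:2]-.013*d
P=boxsegs((*og,p[2]-.0025),a,PICK)
print("fork",og+.25*d,"L",p[2]-.0025)
c=camera("top");s=camera("side");pickle.dump((c,s),open(n+".pkl","wb"))
B=boxsegs((.6057,.296,.006),np.radians(100),BASK)
def st(c,x0,y0,x1,y1,f,S,fn):
    show(c,"a",x0,y0,x1,y1,f,S);show(c,"b",x0,y0,x1,y1,f,[]);return fn([cv2.imread("pics/a.png"),cv2.imread("pics/b.png")])
cv2.imwrite(f"pics/{n}t.png",st(c,130,160,245,215,6,[(P,(255,255,0)),(B,(0,0,255))],cv2.vconcat))
cv2.imwrite(f"pics/{n}s.png",st(s,245,230,300,325,6,[(P,(255,255,0)),(B,(0,0,255))],cv2.hconcat))
E
python3 v.py n1
```

```text
9.1 [ 0.6328 -0.0014  0.0396] [-0.0094  0.6631  0.7485 -0.0032] 96.93 [-0.09 -0.25 -1.84] [-0.125 -0.068 -0.038] 0.19936780468235768
fork [0.60420531 0.23390564] L 0.03711302348853362
```

View pics/n1t.png

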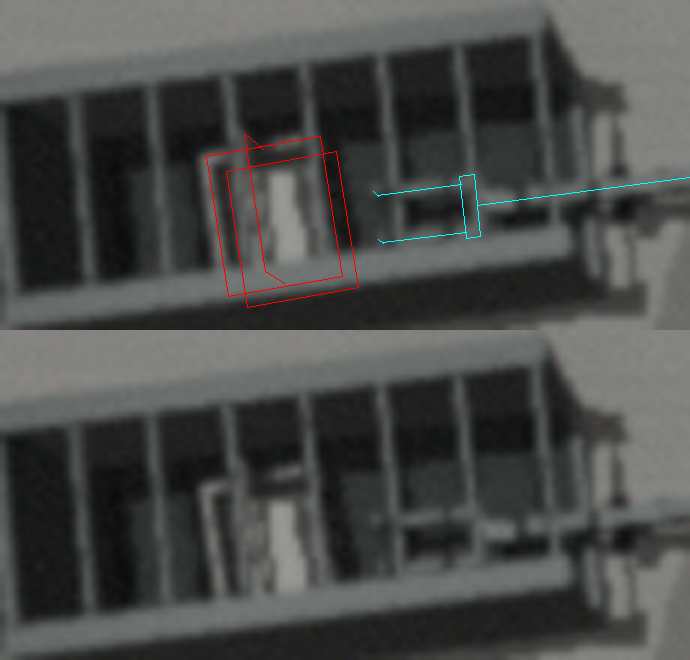

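View pics/n1s.png

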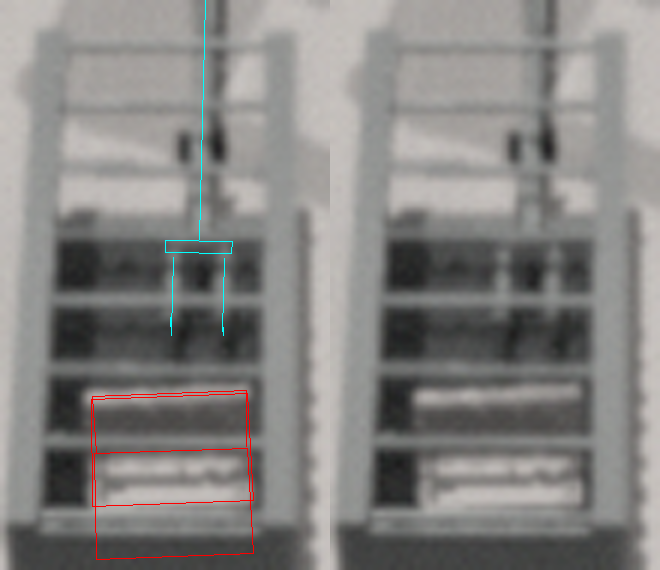

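Request:
drive_tool([
  [[0.005, 0, 0], 0],
  [[0.003, 0, 0.001], 0],
  [[0, 0.01, 0], 0],
  [[0, 0.01, 0], 0],
  [[-0.001, 0.01, 0], 0],
  [[-0.001, 0.01, 0], 0],
  [[0, 0, 0], 0],
])

```text
time_s: 9.9
eef_pos: [0.6404, 0.0388, 0.041]
eef_rot: [-0.009, 0.664, 0.748, -0.003]
wrist_force: [-0.4, -0.4, -2.1]
opening: 0.204
```

```bash
python3 v.py n2
```

```text
9.9 [0.6404 0.0388 0.041 ] [-0.0087  0.664   0.7477 -0.0031] 96.79 [-0.39 -0.44 -2.13] [-0.037 -0.018 -0.008] 0.20437393421946806
fork [0.61233361 0.27411244] L 0.03847932848057671
```

View pics/n2s.png

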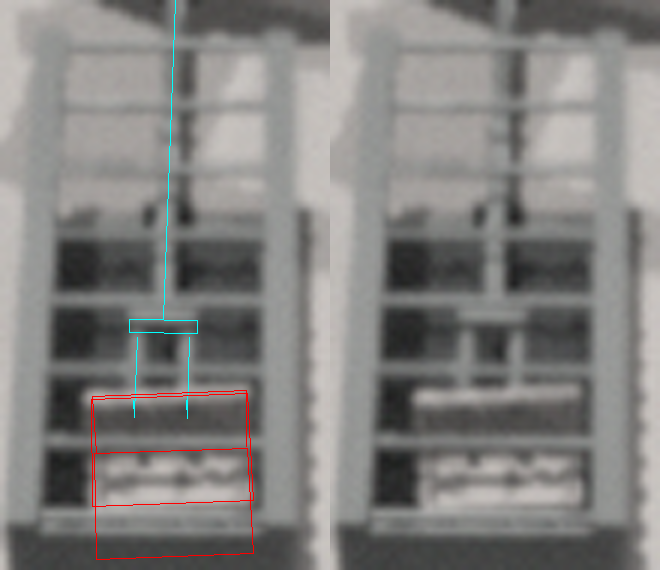

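View pics/n2t.png

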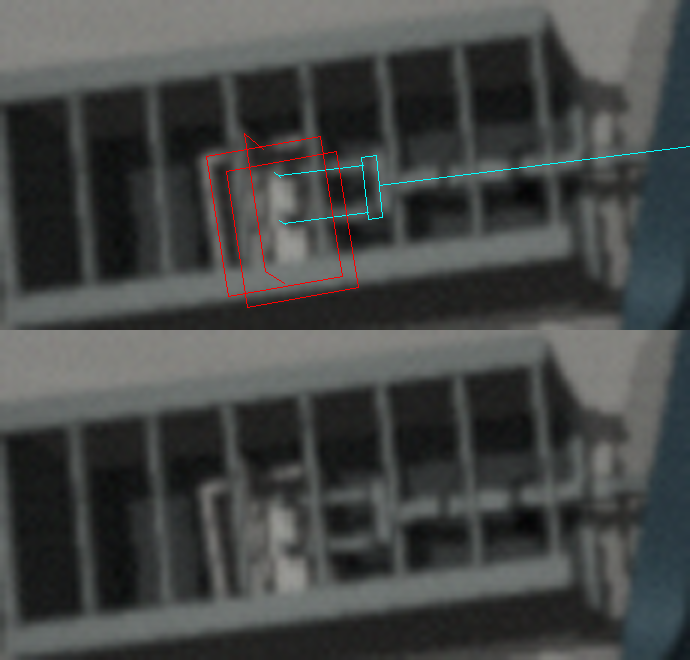

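Run:
```python
from h import *
import pickle
c1,s1=pickle.load(open("n1.pkl","rb"));c2,s2=pickle.load(open("n2.pkl","rb"))
def z(c,x0,y0,x1,y1,f):
    im=c["frame"][y0:y1,x0:x1,::-1].astype(float);im=np.clip(255*(im/255)**.6,0,255).astype(np.uint8)
    return cv2.resize(im,None,fx=f,fy=f,interpolation=cv2.INTER_CUBIC)
cv2.imwrite("pics/z1.png",cv2.hconcat([z(s1,256,275,292,320,10),z(s2,256,275,292,320,10)]))
cv2.imwrite("pics/z2.png",cv2.vconcat([z(c1,155,178,215,207,10),z(c2,155,178,215,207,10)]))
```

```text
(no output)
```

View pics/z1.png

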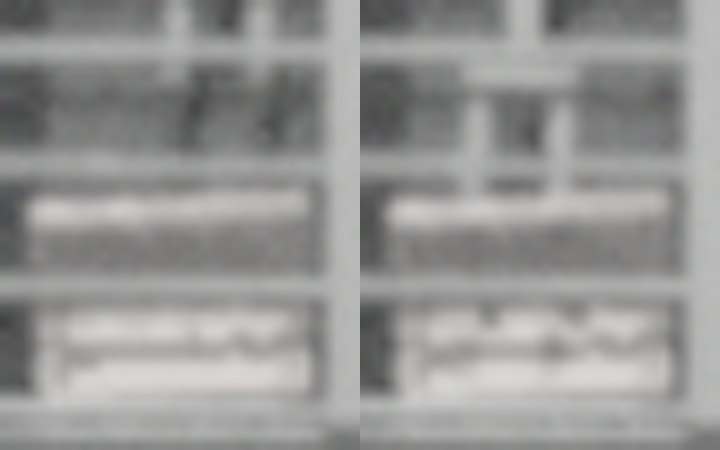

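View pics/z2.png

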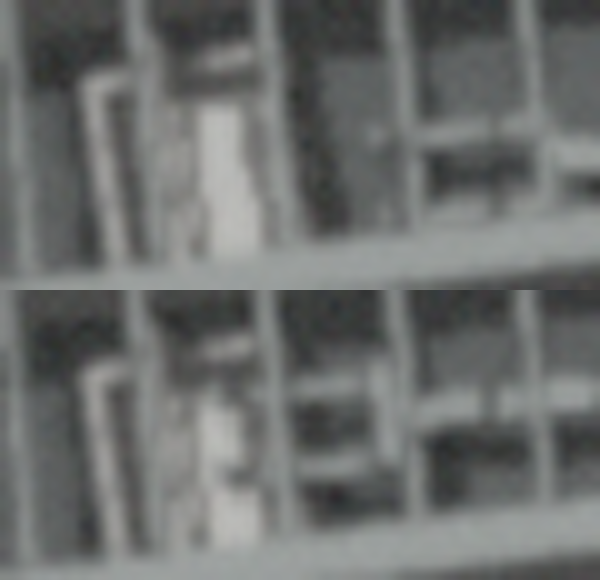

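Request:
drive_tool([
  [[-0.002, 0.009, 0], 0],
  [[-0.002, 0.009, 0], 0],
  [[-0.001, 0.005, 0], 0],
  [[0, 0, 0], 0],
])

```text
time_s: 10.4
eef_pos: [0.635, 0.062, 0.0411]
eef_rot: [-0.008, 0.664, 0.747, -0.003]
wrist_force: [-0.5, 0.5, -2.2]
opening: 0.206
```

```bash
python3 v.py n3;python3 - <<'E'
from h import *
import pickle
c2,s2=pickle.load(open("n3.pkl","rb"))
def z(c,x0,y0,x1,y1,f):
    im=c["frame"][y0:y1,x0:x1,::-1].astype(float);im=np.clip(255*(im/255)**.6,0,255).astype(np.uint8)
    return cv2.resize(im,None,fx=f,fy=f,interpolation=cv2.INTER_CUBIC)
a=z(s2,256,275,292,320,10);b=z(c2,160,178,205,207,10)
b=cv2.copyMakeBorder(b,0,a.shape[0]-b.shape[0],0,0,0)
cv2.imwrite("pics/z3.png",cv2.hconcat([a,b])[:,:800])
E
```

```text
10.4 [0.635  0.062  0.0411] [-0.0084  0.6644  0.7473 -0.0033] 96.72 [-0.52  0.47 -2.17] [-0.043  0.069  0.001] 0.20574012147934342
fork [0.60730138 0.29736351] L 0.03858699706608766
```

View pics/z3.png

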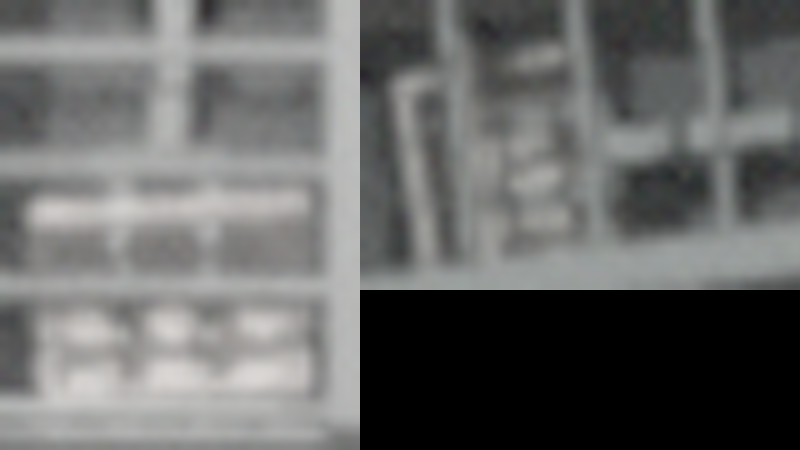

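View pics/n3s.png

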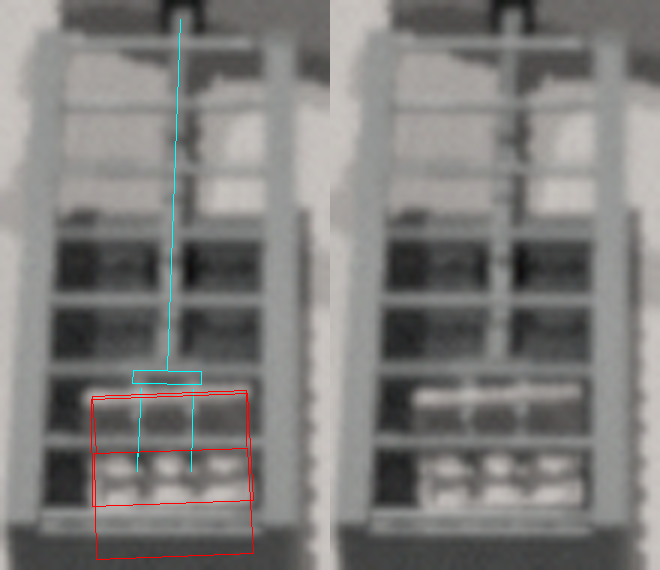

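The prongs are under the bail: the bar crosses over them and the tips show beyond it at side (268, 300) and (276.5, 300). I'll raise gently.

Request:
drive_tool([
  [[0, 0, 0.007], 0],
  [[0, 0, 0.006], 0],
  [[0, 0, 0.003], 0],
  [[0, 0, 0.003], 0],
  [[0, 0, 0.004], 0],
  [[0, 0, 0.004], 0],
  [[0, 0, 0.004], 0],
  [[0, 0, 0.004], 0],
  [[0, 0, 0], 0],
])

```text
time_s: 11.4
eef_pos: [0.6359, 0.0598, 0.0798]
eef_rot: [-0.007, 0.665, 0.747, -0.003]
wrist_force: [0.0, 0.5, -1.8]
opening: 0.202
```

```bash
python3 v.py n4
```

```text
11.4 [0.6359 0.0598 0.0798] [-0.0074  0.665   0.7468 -0.0033] 96.62 [ 0.01  0.55 -1.84] [-0.244 -0.069 -0.009] 0.2015636842510263
fork [0.60853561 0.29518718] L 0.07733866365659495
```

View pics/n4s.png

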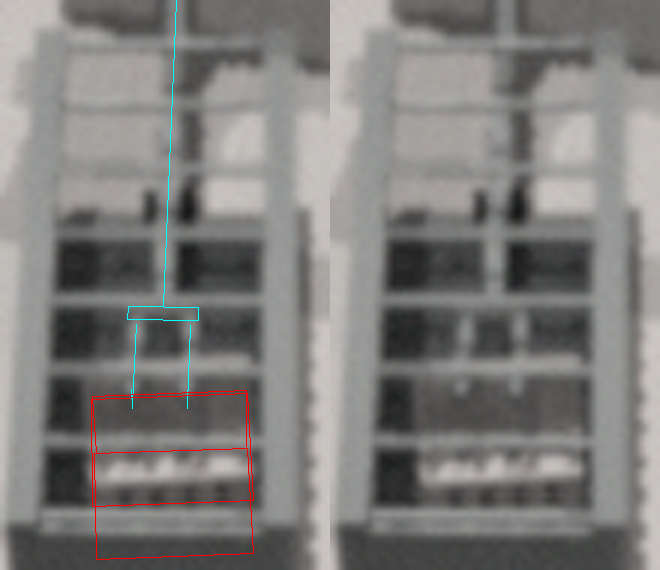

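View pics/n4t.png

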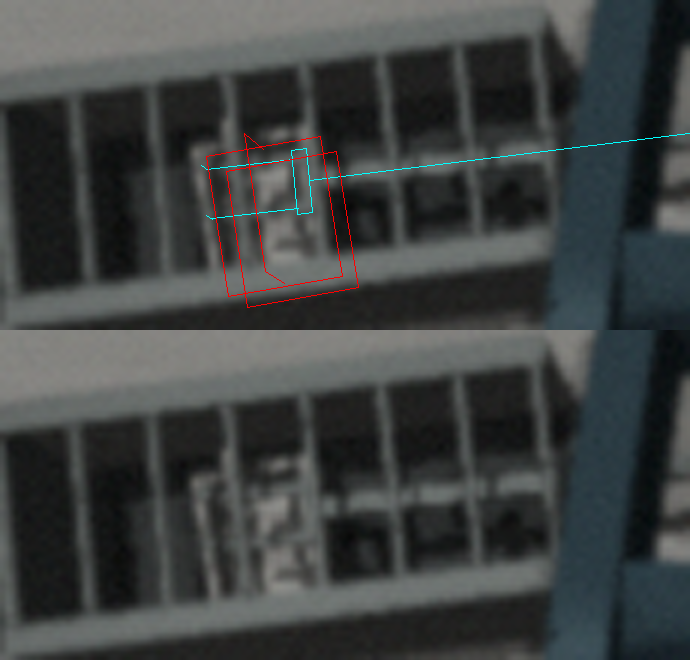

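Request:
drive_tool([
  [[0, 0, 0.003], 0],
  [[0, 0, 0.003], 0],
  [[0, -0.004, 0], 0],
  [[0.001, -0.008, 0], 0],
  [[0.001, -0.01, 0], 0],
  [[0.001, -0.01, 0], 0],
  [[0.001, -0.01, 0], 0],
])

```text
time_s: 12.2
eef_pos: [0.6389, 0.0153, 0.0847]
eef_rot: [-0.008, 0.664, 0.747, -0.004]
wrist_force: [0.8, -0.5, -1.2]
opening: 0.197
```

```bash
python3 v.py n5
```

```text
12.2 [0.6389 0.0153 0.0847] [-0.0084  0.6645  0.7473 -0.0042] 96.72 [ 0.83 -0.46 -1.22] [-0.268 -0.045 -0.026] 0.19714257205208446
fork [0.61120844 0.25066199] L 0.08220672613990473
```

View pics/n5s.png

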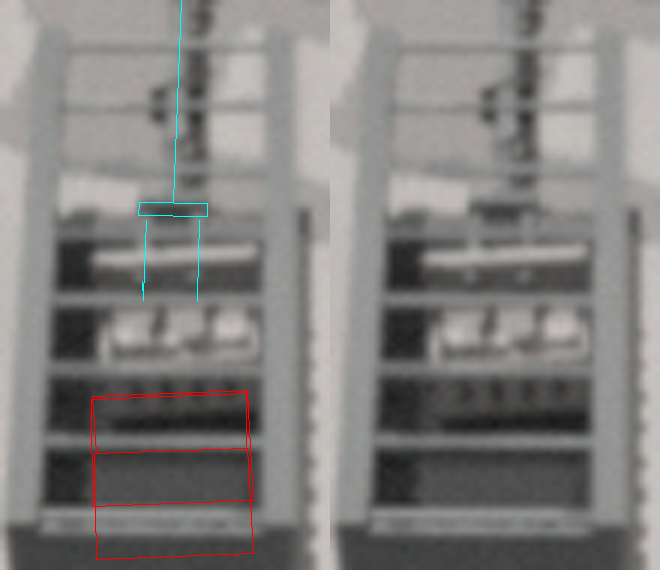

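Request:
drive_tool([
  [[0.002, -0.01, 0], 0],
  [[0.002, -0.011, 0], 0],
  [[0.002, -0.012, 0], 0],
  [[0.002, -0.012, 0], 0],
  [[0.002, -0.012, 0], 0],
  [[0.001, -0.012, 0], 0],
  [[0.001, -0.012, 0], 0],
  [[0.001, -0.012, 0], 0],
  [[0.001, -0.012, 0], 0],
  [[0.001, -0.012, 0], 0],
])

```text
time_s: 13.3
eef_pos: [0.6551, -0.1123, 0.0846]
eef_rot: [-0.008, 0.665, 0.747, -0.004]
wrist_force: [0.0, -0.1, -3.1]
opening: 0.2
```

```bash
python3 v.py n6
python3 - <<'E'
import pickle
from h import *
c,s=pickle.load(open("n6.pkl","rb"));crop(s,"n6b",230,160,370,320,4)
E
```

```text
13.3 [ 0.6551 -0.1123  0.0846] [-0.0084  0.665   0.7468 -0.0042] 96.63 [ 0.02 -0.13 -3.11] [-0.273 -0.065 -0.031] 0.2003923261356218
fork [0.62772091 0.12306801] L 0.08207263303622267
```

View pics/n6b.png

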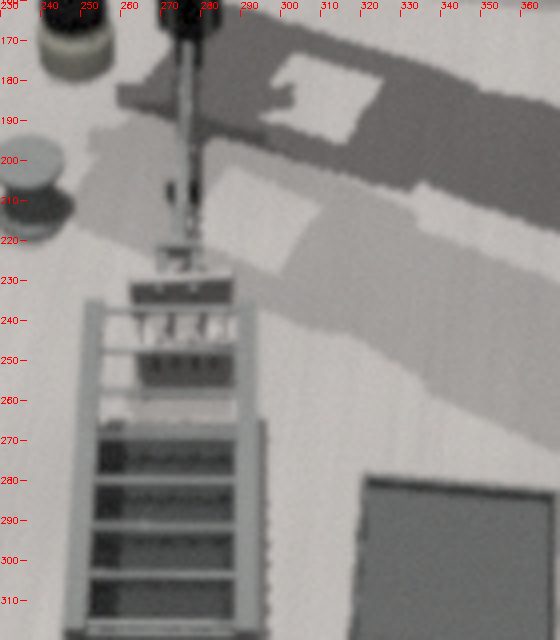

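Request:
drive_tool([
  [[0.001, -0.012, 0], 0],
  [[0.001, -0.012, 0], 0],
  [[0, -0.008, 0], 0],
  [[-0.004, -0.004, 0], 0],
  [[-0.008, 0, 0], -0.005],
  [[-0.012, 0, 0], -0.01],
  [[-0.014, 0, 0], -0.01],
  [[-0.014, 0, 0], -0.01],
  [[-0.014, 0, 0], -0.01],
  [[-0.014, 0, 0], -0.01],
])

```text
time_s: 14.4
eef_pos: [0.5723, -0.15, 0.0842]
eef_rot: [-0.009, 0.686, 0.727, -0.004]
wrist_force: [0.6, 0.7, -2.5]
opening: 0.201
```

Request:
drive_tool([
  [[-0.014, 0, 0], -0.01],
  [[-0.014, 0, 0], -0.01],
  [[-0.014, 0, 0], -0.01],
  [[-0.014, 0, 0], -0.01],
  [[-0.014, 0, 0], -0.01],
  [[-0.013, 0, 0], -0.005],
  [[-0.011, 0, 0], 0],
  [[-0.008, 0, 0], 0],
  [[-0.004, 0.001, 0], 0],
  [[0, 0, 0], 0],
])

```text
time_s: 15.4
eef_pos: [0.4551, -0.144, 0.0848]
eef_rot: [-0.01, 0.707, 0.708, -0.003]
wrist_force: [0.5, 0.2, -2.7]
opening: 0.196
```

```bash
python3 v.py n7
python3 - <<'E'
import pickle
from h import *
c,s=pickle.load(open("n7.pkl","rb"));crop(s,"n7b",280,190,400,340,4);crop(c,"n7c",160,200,310,300,5)
E
```

```text
15.4 [ 0.4551 -0.144   0.0848] [-0.0099  0.7065  0.7076 -0.0032] 90.09 [ 0.46  0.2  -2.68] [-0.304 -0.067 -0.018] 0.19624123964788756
fork [0.45472363 0.09301577] L 0.08231825235717541
```

View pics/n7b.png

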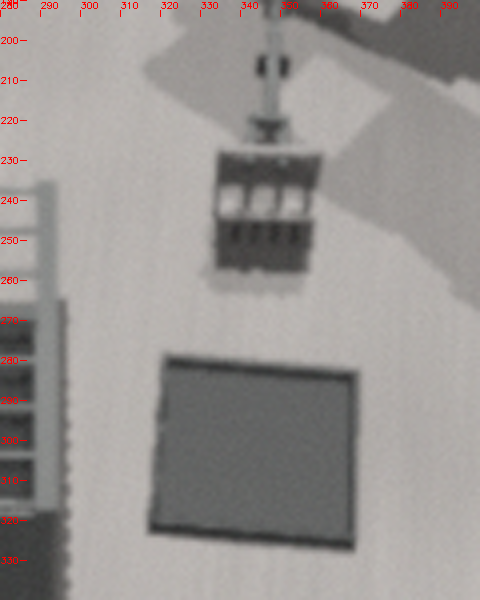

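View pics/n7c.png

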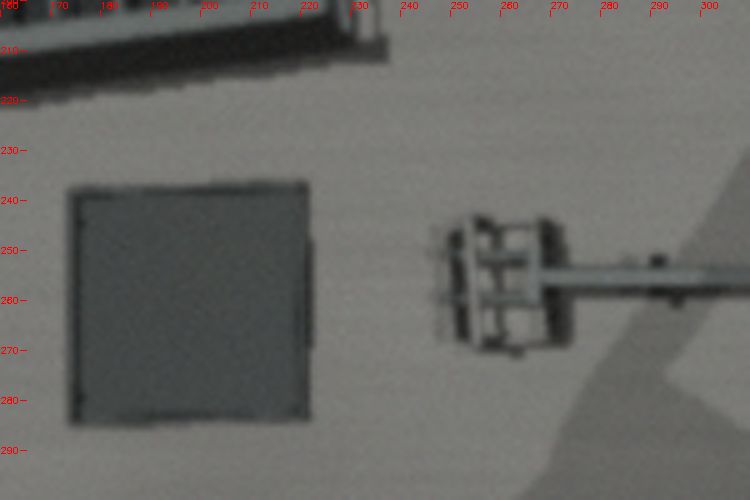

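Run:
```python
import pickle
from h import *
c,s=pickle.load(open("n7.pkl","rb"))
print(at(c,254.5,257,.105), at(s,347,226.5,.105), at(c,198,260.5,.014))
```

```text
[0.45043425 0.09508488 0.105     ] [0.45410145 0.09221463 0.105     ] [0.44481708 0.24125521 0.014     ]
```

Request:
drive_tool([
  [[-0.001, 0.005, 0], 0],
  [[-0.001, 0.01, 0], 0],
  [[-0.001, 0.013, 0], 0],
  [[-0.001, 0.014, 0], 0],
  [[-0.001, 0.014, 0], 0],
  [[-0.001, 0.014, 0], 0],
  [[-0.001, 0.014, 0], 0],
  [[-0.001, 0.014, 0], 0],
  [[0, 0.013, 0], 0],
  [[0, 0.012, 0], 0],
])

```text
time_s: 16.5
eef_pos: [0.4467, -0.009, 0.0848]
eef_rot: [-0.01, 0.706, 0.709, -0.003]
wrist_force: [0.5, -0.1, -1.8]
opening: 0.201
```

Request:
drive_tool([
  [[0, 0.008, 0], 0],
  [[0, 0.004, 0], 0],
  [[0, 0.001, 0], 0],
  [[0, 0, 0], 0],
  [[0, 0, 0], 0],
])

```text
time_s: 17.0
eef_pos: [0.4461, 0.0073, 0.0847]
eef_rot: [-0.01, 0.704, 0.71, -0.003]
wrist_force: [0.5, 0.6, -2.3]
opening: 0.201
```

```bash
python3 v.py n8
python3 - <<'E'
import pickle
from h import *
c,s=pickle.load(open("n8.pkl","rb"));crop(s,"n8b",290,220,390,340,5);crop(c,"n8c",160,210,310,300,5)
E
```

```text
17.0 [0.4461 0.0073 0.0847] [-0.0102  0.7043  0.7098 -0.0031] 90.44 [ 0.52  0.6  -2.34] [-0.276 -0.061  0.021] 0.20129237401936195
fork [0.44432544 0.24433256] L 0.08220048469184424
```

View pics/n8b.png

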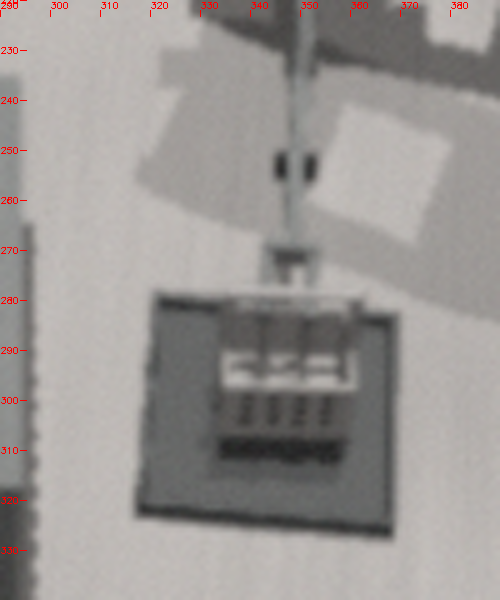

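View pics/n8c.png

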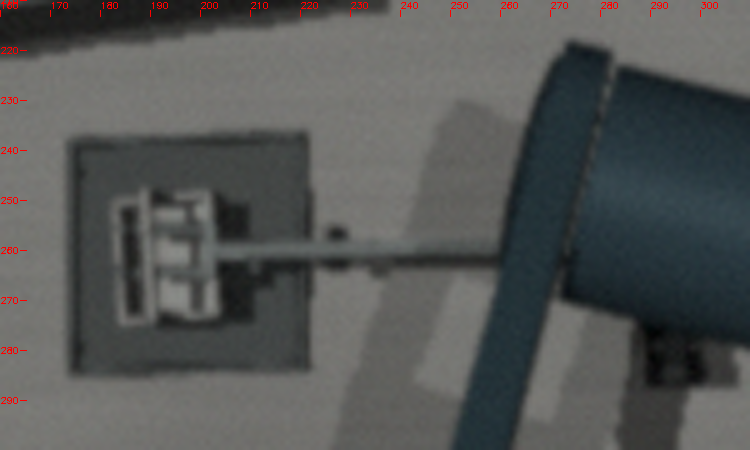

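Request:
drive_tool([
  [[0, 0, -0.004], 0],
  [[0, 0, -0.005], 0],
  [[0, 0, -0.004], 0],
  [[0, 0, -0.003], 0],
  [[0, 0, -0.002], 0],
  [[0, 0, -0.002], 0],
  [[0, 0, -0.002], 0],
  [[0, 0, -0.002], 0],
  [[0, 0, -0.002], 0],
  [[0, 0, -0.002], 0],
])

```text
time_s: 18.1
eef_pos: [0.4464, 0.0063, 0.0543]
eef_rot: [-0.01, 0.705, 0.709, -0.003]
wrist_force: [-0.1, -0.2, -2.1]
opening: 0.196
```

```bash
python3 v.py n9
python3 - <<'E'
import pickle
from h import *
c,s=pickle.load(open("n9.pkl","rb"));crop(s,"n9b",290,220,390,340,5)
E
```

```text
18.1 [0.4464 0.0063 0.0543] [-0.0102  0.7052  0.7089 -0.0029] 90.3 [-0.14 -0.16 -2.07] [-0.103 -0.065 -0.024] 0.19611082069217037
fork [0.4451711  0.24329988] L 0.05175377651174848
```

View pics/n9b.png

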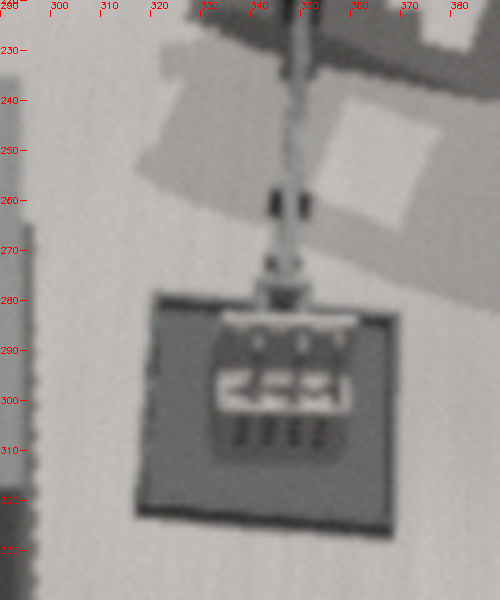

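The basket is in the tray and the load is off the fork. Next I'll lower the fork clear of the bar.

Request:
drive_tool([
  [[0, 0, -0.004], 0],
  [[0, 0, -0.004], 0],
  [[0, 0, -0.003], 0],
  [[0, 0, -0.001], 0],
  [[0, 0, 0], 0],
])

```text
time_s: 18.7
eef_pos: [0.4462, 0.0064, 0.041]
eef_rot: [-0.01, 0.705, 0.709, -0.003]
wrist_force: [-0.3, 0.3, -1.7]
opening: 0.199
```

```bash
python3 v.py n10
python3 - <<'E'
import pickle
from h import *
c,s=pickle.load(open("n10.pkl","rb"))
q=get_obs();p=q["eef_pos"];a=np.radians(90.3)
show(s,"n10b",310,250,380,330,8,[(boxsegs((p[0]-.013*np.cos(a),p[1]-.013*np.sin(a),p[2]-.0025),a,PICK),(255,255,0)),(boxsegs((.4455,.246,.004),np.radians(95),BASK),(0,0,255))]);crop(s,"n10c",310,250,380,330,8)
E
```

```text
18.7 [0.4462 0.0064 0.041 ] [-0.0104  0.7052  0.7089 -0.003 ] 90.3 [-0.31  0.35 -1.66] [-0.094 -0.013  0.006] 0.19919620912263528
fork [0.44500609 0.24335697] L 0.038548140959512395
```

View pics/n10b.png

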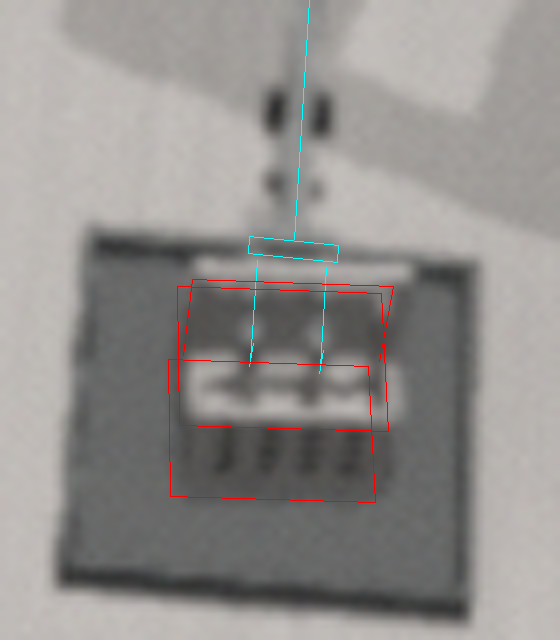

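View pics/n10c.png

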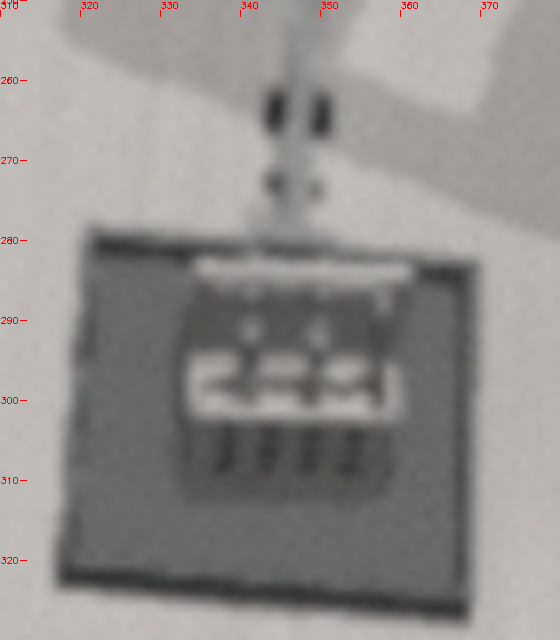

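Request:
drive_tool([
  [[0, 0, -0.004], 0],
  [[0, 0, -0.001], 0],
  [[0, -0.005, 0], 0],
  [[0, -0.005, 0], 0],
  [[0, -0.006, 0], 0],
  [[0, 0, 0], 0],
])

```text
time_s: 19.4
eef_pos: [0.4468, -0.0113, 0.0362]
eef_rot: [-0.01, 0.705, 0.709, -0.003]
wrist_force: [-0.1, 0.3, -1.8]
opening: 0.199
```

```bash
python3 v.py n11
python3 - <<'E'
import pickle
from h import *
c,s=pickle.load(open("n11.pkl","rb"))
crop(s,"n11c",310,240,380,330,7);crop(c,"n11t",165,225,265,295,7)
E
```

```text
19.4 [ 0.4468 -0.0113  0.0362] [-0.0098  0.7051  0.7091 -0.0027] 90.32 [-0.15  0.33 -1.82] [-0.072  0.034  0.023] 0.1989722252827145
fork [0.44545743 0.22574031] L 0.03370395455796809
```

View pics/n11c.png

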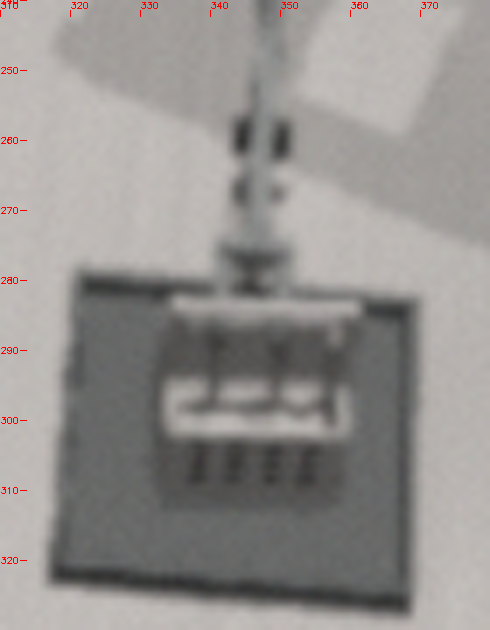

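View pics/n11t.png

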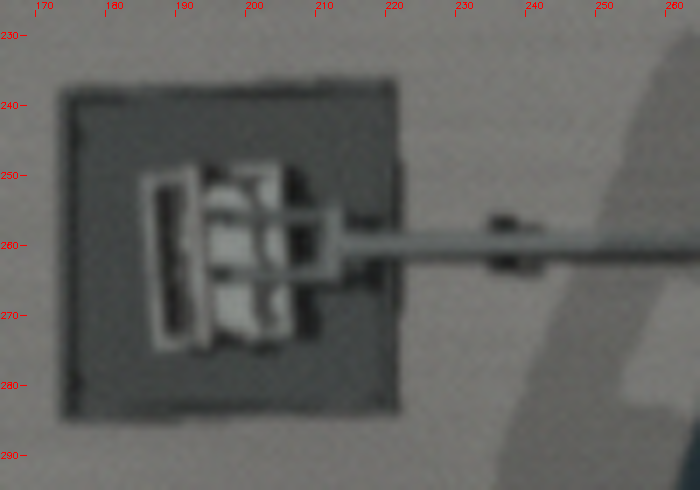

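Request:
drive_tool([
  [[0, -0.005, 0], 0],
  [[0, -0.007, 0], 0],
  [[0, -0.008, 0], 0],
  [[0, -0.008, 0], 0],
])

```text
time_s: 19.9
eef_pos: [0.4465, -0.04, 0.0362]
eef_rot: [-0.01, 0.704, 0.71, -0.003]
wrist_force: [0.4, -0.1, -2.3]
opening: 0.201
```

```bash
python3 v.py n12
python3 - <<'E'
import pickle
from h import *
c,s=pickle.load(open("n12.pkl","rb"))
crop(c,"n12t",165,225,265,295,7)
E
```

```text
19.9 [ 0.4465 -0.04    0.0362] [-0.01    0.7044  0.7097 -0.0027] 90.42 [ 0.41 -0.14 -2.32] [-0.089  0.008 -0.004] 0.2008161955342808
fork [0.44475559 0.1970084 ] L 0.033692824747259736
```

View pics/n12t.png

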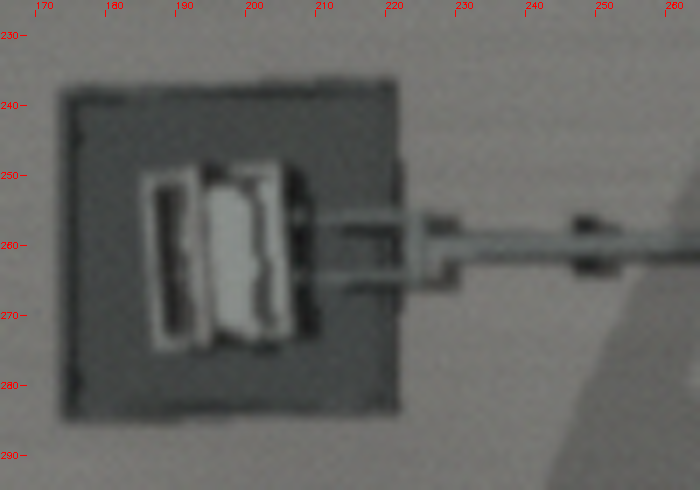

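Request:
drive_tool([
  [[0, -0.015, 0], 0],
  [[0, -0.02, 0], 0],
  [[0, -0.02, 0], 0],
  [[0, -0.02, 0], 0],
  [[0, -0.015, 0], 0],
  [[0, -0.007, 0], 0],
  [[0, 0, -0.01], 0],
  [[0, 0, -0.01], 0],
  [[0, 0, -0.004], 0],
  [[0, 0, 0], 0],
])

```text
time_s: 21.0
eef_pos: [0.4453, -0.1392, 0.0093]
eef_rot: [-0.011, 0.705, 0.709, -0.002]
wrist_force: [0.1, -0.2, -1.4]
opening: 0.204
```

Request:
drive_tool([
  [[0, 0, -0.003], 0],
  [[0, 0, -0.002], 0],
  [[0, 0, 0], 0],
  [[0, 0, 0], 0],
])

```text
time_s: 21.4
eef_pos: [0.4451, -0.1377, 0.0035]
eef_rot: [-0.012, 0.705, 0.71, -0.002]
wrist_force: [-0.3, 0.4, -1.8]
opening: 0.2
```

Request:
drive_tool([
  [[0, 0, -0.001], 0],
  [[0, 0, -0.001], 0],
  [[0, 0, 0], 0],
])

```text
time_s: 21.7
eef_pos: [0.4457, -0.1379, 0.0032]
eef_rot: [-0.012, 0.704, 0.71, -0.002]
wrist_force: [0.1, -0.1, -2.2]
opening: 0.199
```

Request:
drive_tool([
  [[0, 0, -0.002], 0],
  [[0, 0, -0.001], 0],
  [[0, 0, 0], 0],
])

```text
time_s: 22.0
eef_pos: [0.4463, -0.1382, 0.0031]
eef_rot: [-0.011, 0.704, 0.71, -0.003]
wrist_force: [-0.6, 0.2, -1.8]
opening: 0.203
```

Request:
drive_tool([
  [[0, 0, -0.003], 0],
  [[0, 0, -0.001], 0],
])

```text
time_s: 22.2
eef_pos: [0.4472, -0.1385, 0.0027]
eef_rot: [-0.011, 0.704, 0.71, -0.003]
wrist_force: [-2.1, 2.0, 2.8]
opening: 0.202
```

Contact with the deck: the force has reversed. Release and rise.

Request:
drive_tool([
  [[0, 0, 0.001], 0],
  [[0, 0, 0], 0],
  [[0, 0, 0], 0],
  [[0, 0, 0], 0],
  [[0, 0, 0], 0],
  [[0, 0, 0.02], 0],
  [[0, 0, 0.04], 0],
  [[0, 0, 0.05], 0],
  [[0, 0, 0.05], 0],
  [[0, 0, 0.02], 0],
], gripper=0.6)

```text
time_s: 23.2
eef_pos: [0.4425, -0.1361, 0.1845]
eef_rot: [-0.017, 0.704, 0.709, -0.004]
wrist_force: [1.2, 0.1, 0.0]
opening: 0.6
```

```bash
python3 v.py n13
python3 - <<'E'
import pickle
from h import *
c,s=pickle.load(open("n13.pkl","rb"))
w=camera("wrist")
crop(s,"n13s",220,80,400,340,2);crop(c,"n13t",90,120,450,300,2);cv2.imwrite("pics/n13w.png",w["frame"][:,:,::-1])
E
```

```text
23.2 [ 0.4425 -0.1361  0.1845] [-0.0169  0.7045  0.7095 -0.0036] 90.41 [1.23 0.06 0.04] [-0.026 -0.007 -0.037] 0.599974798668287
fork [0.44086939 0.10094126] L 0.18196174513772292
```

View pics/n13s.png

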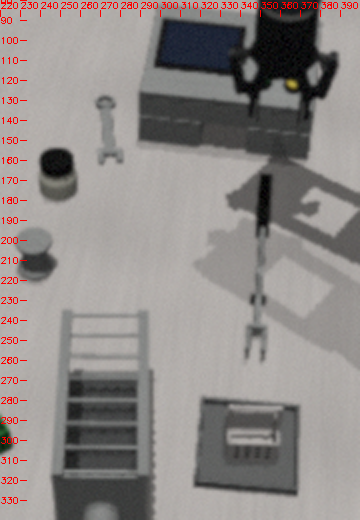

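View pics/n13t.png

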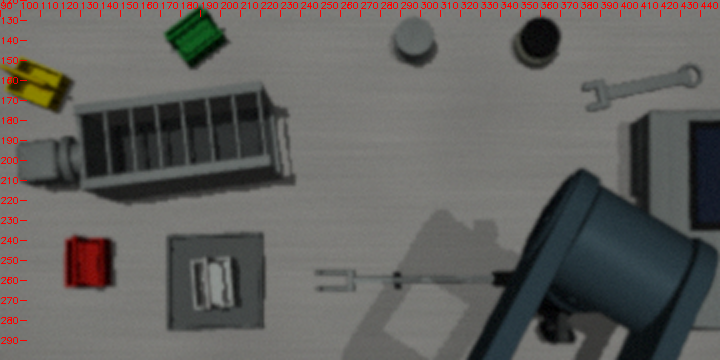

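View pics/n13w.png

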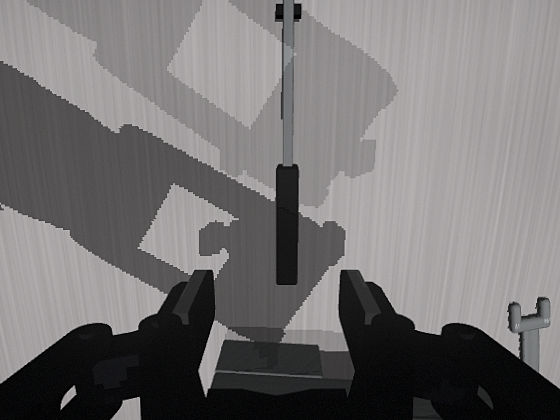

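The basket is in the tray at top (197, 261), and the picker lies flat on the bare deck with its fork end at top (247, 260), 50 mm or more clear of the tray. The ferrule, jar, spanner and look-alikes haven't moved, and the gripper is open and high.

```bash
python3 -c "
from bench import hand_in;print(hand_in())"
```

```text
the job is handed in; nothing more can be done
None
```

The job is done and handed in at about 23 s of the 72 s allowed. I pulled the picker out by its shaft, laid it flat, let go and took it again by the black handle. With it I lifted the basket by its bail over the sill, carried it out hanging upright, and set it down in the tray. I then drew the fork out and laid the picker on the bare deck.

- **Last checks:** The pictures show the basket upright near the middle of the tray, and it did not move as the fork came out. The picker lies flat, about 50 mm or more clear of the tray. The ferrule, jar, spanner and look-alikes are where they were, and the open gripper is well above everything.
- **What went less well:** When I took the handle again, the fingertips pressed on the deck and the wrist force read 28.8 N, so I backed off. On the way into the bay the fork drifted 9 mm sideways, and I corrected it before it reached the basket. The prong tips also showed up to about 8 mm off where I expected them, so I lowered the fork a further 5 mm before withdrawing it.

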